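# Fetch the screw tub from behind the wire spools, close it and restore the rack

## Task

The tub of screws stands in the niche of the plywood rack, behind two wire spools: move both spools out of the way onto the black rubber mat, then fetch the tub and stand it in the middle of the round cork pad. Put the tub's lid on and press it firmly down so that it is fully home, and put each spool back upright on the rack exactly where it stood at the start. Don't spill the screws, and leave the heat sink where it is.

Things in the scene. Friction and masses are not known exactly. Their poses are not given: they have to be found in the camera images.
- wide_spool_mid (a point): Wide wire spool: upright full cylinder, 58 mm diameter, 46 mm high, grey flanges, copper winding, loose, 0.11 to 0.22 kg. Point: on its axis, half-way up (23 mm above its underside); z along the axis. Starts in one of two places on the rack and must return to that place. Neighbours stand 6 to 21 mm away along the rack's x; both sides across it (rack's y) are free to grip.
- slim_spool_mid (a point): Slim wire spool: upright full cylinder, 40 mm diameter, 60 mm high, grey flanges, silvery winding, loose, 0.11 to 0.22 kg. Point: on its axis, half-way up (30 mm above its underside); z along the axis. Starts in the other of the two places on the rack and must return to that place. Grip it across the file (along the rack's y), like the wide one.
- tub_mid (a point): White open round tub of screws (fixed inside), loose, 0.1 to 0.2 kg: 46 mm high, 58 mm diameter at the foot, 62 mm at the rim, wall 3 mm. Point: on its axis, half-way up (23 mm above its underside); z up. Starts in the rack's niche, about 9 mm from the cheek on either side, 38 mm free behind; with the spools gone it can be gripped along the rack's x.
- lid_knob (a point): White lid, loose, 40 g, right side up on the table beside the rack: disc 67 mm diameter, 4 mm thick; plug below 49 mm diameter, 7 mm deep, bevelled; round knob above 20 mm diameter, 22 mm high. Point: knob's centre, 22 mm above the plug's underside, z up. Home, the disc lies on the rim and the point is 38 mm above the tub's. No click: press it home with 5 to 15 N for half a second.
- rack: Plywood rack, fixed: bed 250 (x) by 130 (y) by 4 mm. Origin: centre of the bed's underside, at table height; x runs from the open end near the robot to the niche, z up. Niche: x +35 to +125 mm, cheeks at y = +/-43 mm (6 mm thick), end wall at x = +122 mm, tops 40 mm above the table. Tub starts near x = +50 mm, spools near -20 and -82 mm, all within 5 mm of y = 0.
- mat: Black rubber mat fixed to the table, 180 (x) by 120 (y) by 3 mm: the side area for the spools. Origin: centre of the underside, at table height; z up.
- pad: Round cork pad fixed to the table, 110 mm diameter, 4 mm thick: the place for the tub. Origin: centre of the underside, at table height; z up.
- heatsink: Bystander: loose aluminium heat sink with six upright fins, 50 by 40 by 28 mm, on the table on the other side of the rack from the lid. Origin: centre of the underside. To be left alone.

How it is judged:
On the way, in this order (a step that is already met when the one before it is completed fails the run):
1. both spools stand upright on the rubber mat while the tub has not yet been moved (x of wide_spool_mid in the frame of mat between -0.09 and 0.09 m and y of wide_spool_mid in the frame of mat between -0.06 and 0.06 m and z of wide_spool_mid in the frame of mat below 0.03 m and angle between each of wide_spool_mid, slim_spool_mid's own z axis and vertical below 0.15 rad and x of slim_spool_mid in the frame of mat between -0.09 and 0.09 m and y of slim_spool_mid in the frame of mat between -0.06 and 0.06 m and z of slim_spool_mid in the frame of mat below 0.037 m and distance of tub_mid from where it was at the start of the episode below 0.02 m), for 0.2 s.
2. the tub stands in the middle of the cork pad (horizontal distance between tub_mid and pad below 0.015 m and z of tub_mid in the frame of pad between 0.023 and 0.031 m and angle between tub_mid's own z axis and vertical below 0.1 rad), for 0.2 s.
3. the lid, seated on the tub on the pad, is pressed down with more than 3 N (all of step 2 and horizontal distance between lid_knob and tub_mid below 0.006 m and z of lid_knob in the frame of tub_mid between 0.034 and 0.0405 m and angle between the z axis of lid_knob and the z axis of tub_mid, either way round below 0.08 rad and contact force between lid and tub above 3 N), for 0.1 s.
At the end, for the whole second after the job is handed in: The tub stands upright on the cork pad, its axis within 15 mm of the pad's centre; the lid is on it, level, within 6 mm of its axis and within 2.5 mm of fully down; each spool stands upright on the rack within 15 mm of where it stood at the start; all are released and at rest (all of step 2 and horizontal distance between lid_knob and tub_mid below 0.006 m and z of lid_knob in the frame of tub_mid between 0.034 and 0.0405 m and angle between the z axis of lid_knob and the z axis of tub_mid, either way round below 0.08 rad and distance of each of wide_spool_mid, slim_spool_mid from where it was at the start of the episode below 0.015 m and angle between each of wide_spool_mid, slim_spool_mid's own z axis and vertical below 0.15 rad and linear speed of each of wide_spool, slim_spool, tub, lid below 0.02 m/s); the robot touches nothing.
It fails at once if the tub is tipped by more than 35 degrees: the screws would spill (angle between tub_mid's own z axis and vertical above 0.61 rad).
It fails at once if the heat sink is moved by more than 20 mm (distance of heatsink from where it was at the start of the episode above 0.02 m).
It also fails if it takes over 144 s, if anything falls off the work surface, if the arm or the gripper's body presses on something with over 40 N, if the wrist force passes 120 N, or if a joint passes its speed limit or range.

## Robot

A 6-joint arm with a two-finger parallel gripper is mounted at the origin on the work surface. World frame = base frame: x ahead of the robot, y to its left, z up, the work surface at z = 0. Lengths are in m, angles in rad, forces in N, time in s.
With the tool pointing down it reaches from about 0.325 to 0.75 m from the base axis. Payload 7.6 kg.
Tool frame: the origin (TCP) lies midway between the tips of the shut fingers; the grasp point (between the pads) lies 19 mm behind it; z points along the fingers, y is the direction in which the jaws open and shut (so a half turn about z gives the same grasp; the last joint's range is limited). The gripper opens to 85 mm and grips with 20 to 120 N. Pads are 22 mm wide; open, the fingers measure 114 mm over their backs; the gripper's body (76 mm by 85 mm) begins 54 mm behind the grasp point. The pads swing forward as they close: fully open they stand 13 mm farther back than shut.
Start: joints at [-1.288, 0.052, 1.401, -0, 1.689, -0.07], TCP at [0.181, -0.493, 0.231] pointing down, gripper open.
Joint ranges: [-2.9, 2.9], [-0.91, 2.17], [0.12, 2.37], [-1.06, 4.2], [0.26, 2.73], [-2.93, 2.93]. Speed limits (rad/s): [2.57, 2.57, 3.01, 3.14, 3.14, 3.14].

## Interface

Orientations are given as a rotation vector (axis times angle).
In Python, from rig import env, effector, kin, sensors, viewer, nets gives the robot as it stands. Calls block until the motion is done:
- env.move_pose(position, orientation): joint-space move of the TCP to a pose.
- env.move_linear(position, ori=None, v=0.15): straight line of the TCP; ori=None keeps the orientation; v is the mean speed in m/s.
- env.movej(angles): joint-space move.
- effector.release() and effector.clamp(force=None): open the fingers fully, or close them until they stop; force is the grip in N (None keeps the last).
- env.dwell(seconds).
- kin.inverse_kinematics(position, orientation): joint angles nearest the present ones, or None.
- sensors.get_state(): the state.
- viewer.grab_frame(name): name is "scene" or "top" or "wrist"; returns a dict with "img" (420x560x3 uint8, blue, green, red), "depth" (420x560 float32, m along the optical axis (not along the pixel's ray), 0 where there is no reading), "intrinsics" (3x3 intrinsics, pixels), "view" (4x4, takes a point from world to camera coordinates). Camera axes: x right, y down, z forward; pixel columns grow to the right and rows downward; lengths in m; the calibration is good to about 2 mm. A picture is of the moment at which its call begins.
A pose or a line that the arm cannot do raises env.IKError and nothing moves.
- env.finish_job(): hands the job in, once; it reports no verdict.
Trained networks look in a picture, given as the dict that the camera call returned (one of the last four; its "shot" number tells which), for a name from the list of things; names that differ only in an ending like _2 or _b are one class to them, and where a whole thing is asked for, a point or a joint stands for the part that bears it (a point fixed in the world has none). Each returns a list of dicts, best first, with "conf" (0 to 1); they miss things now and then, are a little off and sometimes report something else, mostly with a low value. They report only what shows in the picture. A call takes as long as a camera call.
- nets.trace(picture, target): "pixels" (420x560 bool, what is visible of it) and "xy" ([column, row] in pixels, amid what is visible of it).
- nets.place_of(picture, target): "xy" ([column, row] in pixels: a listed point, or the origin of a listed thing).
The state is a dict: "clock": time; "qpos": joint angles; "joint_vel": joint speeds; "joint_torque": joint torques, N m; "ee_pos": TCP position; "ee_rot": TCP orientation; "ft_force": force on the tool from outside, world axes, zero at the start; "torque": the same for the moment, N m; "gripper_width": finger opening in m.
Only numpy, scipy, OpenCV 4.12 (cv2) and the standard library are available. Lean on these libraries where they do the work, as an engineer would, in place of code of your own. Each camera call takes 0.05 s, during which the arm holds its last target.

## Working session

There is one attempt and no reset: what is moved stays moved. The work goes in short steps, each a Python script; the robot and the scene stay as the last script left them, time stands still between calls to the robot, and variables do not carry over. Pictures are saved under pics/ and viewed, and the job is handed in when it is done.

```bash
ls; mkdir -p pics; python3 - <<'E'
from rig import env, effector, kin, sensors, viewer, nets
import cv2
print(sensors.get_state())
for n in ["scene","top","wrist"]:
    f=viewer.grab_frame(n); cv2.imwrite(f"pics/a_{n}.png",f["img"])
    print(n,f["view"].round(3).tolist(),f["intrinsics"].tolist())
E
```

```text
pics
{'clock': 0.0, 'qpos': array([-1.28829056e+00,  5.28148838e-02,  1.40174540e+00,  6.39945808e-08,
        1.68861142e+00, -7.03026251e-02]), 'joint_vel': array([ 9.60408661e-04, -5.60352155e-05,  9.70973936e-04, -1.97871542e-04,
        5.51449867e-04,  1.32523992e-03]), 'joint_torque': array([-4.51962833e-04, -3.81665146e+01, -3.60185874e+01, -1.18242965e-04,
        6.23537941e-03,  2.56313251e-05]), 'ee_pos': array([ 0.18133908, -0.49235655,  0.23047345]), 'ee_rot': array([-3.09129272e+00, -5.51044801e-01,  2.62447180e-04]), 'ft_force': array([ 0.76668608,  0.45695617, -0.01482722]), 'torque': array([-0.00632584, -0.01444405,  0.00132996]), 'gripper_width': 0.0855071323261743}
scene [[-0.067, 0.998, -0.014, 0.04], [0.595, 0.029, -0.804, -0.273], [-0.801, -0.062, -0.595, 1.332], [0.0, 0.0, 0.0, 1.0]] [[403.6431872435685, 0.0, 282.8403136385534], [0.0, 403.6431872435685, 213.6956213247794], [0.0, 0.0, 1.0]]
top [[0.044, -0.999, 0.002, -0.018], [-0.969, -0.043, -0.245, 0.571], [0.245, 0.009, -0.97, 0.813], [0.0, 0.0, 0.0, 1.0]] [[497.64041951733725, 0.0, 280.0624203866489], [0.0, 497.64041951733725, 209.83474186560204], [0.0, 0.0, 1.0]]
wrist [[0.346, -0.938, -0.003, -0.525], [-0.904, -0.335, 0.266, -0.035], [-0.25, -0.089, -0.964, 0.379], [0.0, 0.0, 0.0, 1.0]] [[356.5992593247925, 0.0, 274.2366042077657], [0.0, 356.5992593247925, 209.82735971480247], [0.0, 0.0, 1.0]]
```

View pics/a_scene.png

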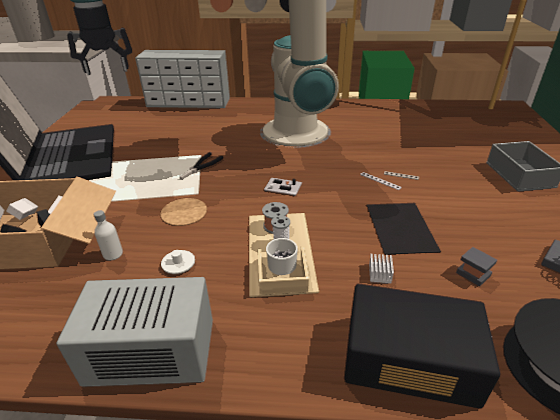

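View pics/a_top.png

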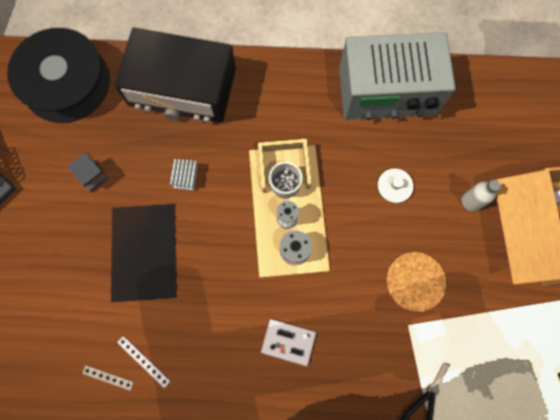

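View pics/a_wrist.png

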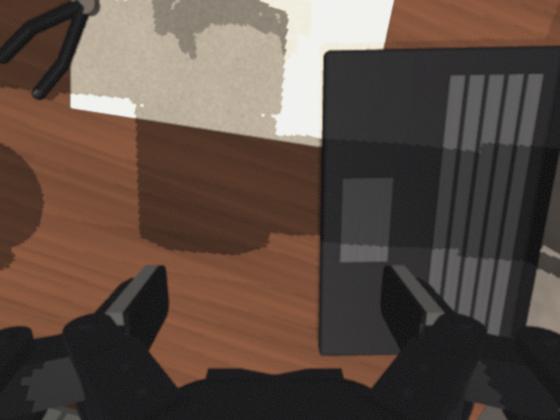

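The top view shows the file on the rack: wide spool (296,247), slim spool (288,213), tub (285,178). The lid is at (396,185), the pad at (416,281), the mat at (143,252) and the heat sink at (183,174). Next I'll measure their positions.

```bash
cat > h.py <<'E'
from rig import env, effector, kin, sensors, viewer, nets
import cv2, numpy as np
from scipy.spatial.transform import Rotation as R
from scipy.optimize import least_squares
def cloud(f):
    K=f["intrinsics"];d=f["depth"];v,u=np.mgrid[:d.shape[0],:d.shape[1]]
    P=np.stack([(u-K[0,2])/K[0,0]*d,(v-K[1,2])/K[1,1]*d,d],-1)
    V=f["view"];return (P-V[:3,3])@V[:3,:3], d>0
def ray(f,xy,z):
    K=f["intrinsics"];V=f["view"];o=-V[:3,:3].T@V[:3,3]
    r=V[:3,:3].T@np.array([(xy[0]-K[0,2])/K[0,0],(xy[1]-K[1,2])/K[1,1],1]); return o+r*(z-o[2])/r[2]
def circ(xy):
    # min enclosing circle and LSQ on the hull
    (c,r)=cv2.minEnclosingCircle(xy.astype(np.float32)*1000)
    return np.array(c)/1000,r/1000
E
python3 - <<'E'
from h import *
H=dict(wide_spool_mid=.023+.004,slim_spool_mid=.034,tub_mid=.027,lid_knob=.022,rack=0,mat=0,pad=0,heatsink=0)
TOP=dict(wide_spool_mid=.05,slim_spool_mid=.064,tub_mid=.05)
for cam in ["top","scene"]:
    f=viewer.grab_frame(cam);P,ok=cloud(f)
    for n,z in H.items():
        a=nets.place_of(f,n);b=nets.trace(f,n)
        s=n
        if a: s+=f" place {ray(f,a[0]['xy'],z).round(4)} c{a[0]['conf']:.2f}"
        if b:
            m=b[0]["pixels"]&ok;p=P[m];s+=f" trace c{b[0]['conf']:.2f} n{m.sum()} zpct {np.percentile(p[:,2],[2,50,98]).round(4)}"
            zt=TOP.get(n)
            q=p[np.abs(p[:,2]-zt)<.006] if zt else p
            if len(q)>10:
                s+=f" circ {circ(q[:,:2])} box {cv2.minAreaRect(q[:,:2].astype(np.float32)*1000)}"
        print(cam,s)
E
```

```text
top wide_spool_mid place [ 0.5172 -0.0218  0.027 ] c0.67 trace c0.96 n904 zpct [0.0073 0.0505 0.0536] circ (array([ 0.51175119, -0.02329973]), 0.02885794448852539) box ((511.8736267089844, -23.097965240478516), (56.782405853271484, 55.593936920166016), 2.174610137939453)
top slim_spool_mid place [ 5.648e-01 -2.000e-04  3.400e-02] c0.79 trace c0.83 n492 zpct [0.007  0.0641 0.0675] circ (array([ 0.57165436, -0.00624368]), 0.019846471786499023) box ((571.013427734375, -6.13316535949707), (37.84455108642578, 38.48773956298828), 32.2363395690918)
top tub_mid place [ 0.6379 -0.003   0.027 ] c0.60 trace c0.71 n1016 zpct [0.0043 0.0234 0.0521] circ (array([6.39382996e-01, 4.26122993e-04]), 0.031222614288330078) box ((638.8978271484375, -0.7924518585205078), (61.08583450317383, 59.3220100402832), 3.050954818725586)
top lid_knob place [ 0.6411 -0.2119  0.022 ] c0.79 trace c0.68 n888 zpct [0.0071 0.0119 0.035 ] circ (array([ 0.64803339, -0.21415872]), 0.036581172943115234) box ((645.405517578125, -212.47647094726562), (65.53303527832031, 65.90592956542969), 19.527402877807617)
top rack place [ 
[... 2450 characters left out ...]
2 0.0054] circ (array([0.49672058, 0.26023447]), 0.10648701477050782) box ((494.9124450683594, 261.869873046875), (186.30770874023438, 123.27886199951172), 6.750312805175781)
scene pad place [ 0.6031 -0.0028  0.    ] c0.72 trace c0.83 n1010 zpct [0.0009 0.0043 0.0064] circ (array([ 0.46094968, -0.2549115 ]), 0.06108932876586914) box ((463.1513366699219, -251.6949462890625), (111.67139434814453, 109.62349700927734), 48.8392219543457)
scene heatsink place [0.657  0.1916 0.    ] c0.55 trace c0.73 n571 zpct [-0.0005  0.0122  0.0294] circ (array([0.63569019, 0.19966147]), 0.044919864654541015) box ((635.3801879882812, 197.84703063964844), (45.24446105957031, 82.40785217285156), 78.32059478759766)
```

```bash
python3 - <<'E'
from h import *
for cam in ["top","scene"]:
    f=viewer.grab_frame(cam);P,ok=cloud(f)
    p=P[nets.trace(f,"rack")[0]["pixels"]&ok]; 
    print(cam,"rack",cv2.minAreaRect((p[p[:,2]<.009][:,:2]*1000).astype(np.float32)))
    m=ok&(np.hypot(P[...,0]-.645,P[...,1]+.212)<.045); p=P[m]
    for lo,hi in [(.008,.016),(.029,.038),(.018,.038)]:
        q=p[(p[:,2]>lo)&(p[:,2]<hi)]; print("lid",lo,len(q),circ(q[:,:2]),np.median(q,0))
    m=ok&(np.hypot(P[...,0]-.639,P[...,1])<.04); p=P[m]; q=p[(p[:,2]>.044)]
    # tub rim fit
    s=least_squares(lambda a:np.hypot(q[:,0]-a[0],q[:,1]-a[1])-.0295,[.639,0],loss="soft_l1",f_scale=.002); print("tub",s.x,len(q))
for a in (.134,.134+np.pi,.134+np.pi/2,.134-np.pi/2):
  for p in ([.512,-.023,.02],[.639,0,.02],[.54,.26,.02],[.463,-.25,.02],[.645,-.212,.02]):
    q=kin.inverse_kinematics(np.array(p),(R.from_euler('z',a)*R.from_euler('x',np.pi)).as_rotvec()); print(round(a,2),p,None if q is None else np.round(q,2))
E
```

```text
top rack ((599.4949340820312, -6.6999359130859375), (266.4411315917969, 132.48240661621094), 7.343943119049072)
lid 0.008 764 (array([ 0.64575842, -0.21216827]), 0.033479160308837894) [ 0.64343034 -0.21066782  0.01163751]
lid 0.029 87 (array([ 0.64562073, -0.21195987]), 0.009717211723327637) [ 0.64488903 -0.21168878  0.03348052]
lid 0.018 113 (array([ 0.64547754, -0.21167572]), 0.009964262008666992) [ 0.64350806 -0.21057577  0.03274551]
tub [ 6.38880610e-01 -1.45709492e-04] 201
scene rack ((590.703857421875, -7.7896575927734375), (255.59930419921875, 133.04847717285156), 7.829046249389648)
lid 0.008 491 (array([ 0.64547827, -0.21068814]), 0.03427960586547851) [ 0.65329922 -0.20707694  0.01130439]
lid 0.029 64 (array([ 0.64528668, -0.21223853]), 0.010089640617370605) [ 0.64784474 -0.21113569  0.0330679 ]
lid 0.018 108 (array([ 0.64547614, -0.21189046]), 0.010484490394592285) [ 0.65024634 -0.20990121  0.03145983]
tub [6.40129149e-01 3.82511817e-04] 230
0.13 [0.512, -0.023, 0.02] [-0.12  0.2   1.68  0.    1.26  1.32]
0.13 [0.639, 0, 0.02] [-0.06  0.52  1.27  0.    1.35  1.38]
0.13 [0.54
[... 389 characters left out ...]
-0.57  0.24  1.64  0.    1.27 -2.27]
3.28 [0.645, -0.212, 0.02] [-0.37  0.63  1.12  0.    1.4  -2.08]
1.7 [0.512, -0.023, 0.02] [-0.12  0.2   1.68 -0.    1.26 -0.25]
1.7 [0.639, 0, 0.02] [-0.06  0.52  1.27 -0.    1.35 -0.19]
1.7 [0.54, 0.26, 0.02] [ 0.39  0.42  1.4  -0.    1.32  0.25]
1.7 [0.463, -0.25, 0.02] [-0.57  0.24  1.64 -0.    1.27 -0.7 ]
1.7 [0.645, -0.212, 0.02] [-0.37  0.63  1.12 -0.    1.4  -0.51]
-1.44 [0.512, -0.023, 0.02] [-0.12  0.2   1.68 -0.    1.26  2.89]
-1.44 [0.639, 0, 0.02] None
-1.44 [0.54, 0.26, 0.02] [ 0.39  0.42  1.4   0.    1.32 -2.89]
-1.44 [0.463, -0.25, 0.02] [-0.57  0.24  1.64 -0.    1.27  2.44]
-1.44 [0.645, -0.212, 0.02] [-0.37  0.63  1.12 -0.    1.4   2.64]
```

```bash
cat >> h.py <<'E'
YAW=.134
def down(a): return (R.from_euler('z',a)*R.from_euler('x',np.pi)).as_rotvec()
MC=np.array([.4968,.2608]); MY=.116
def mat(x,y): return MC+R.from_euler('z',MY).as_matrix()[:2,:2]@[x,y]
WIDE=np.array([.5116,-.0232]); SLIM=np.array([.572,-.0066]); TUB=np.array([.6393,.0001]); PAD=np.array([.463,-.2505]); LID=np.array([.6455,-.2119])
def st(t=""):
    s=sensors.get_state(); print(t,"t%.1f"%s["clock"],s["ee_pos"].round(4),"F",s["ft_force"].round(1),"w%.4f"%s["gripper_width"])
def pick(xy,z,a,force,hi=.16):
    env.move_pose([*xy,hi],down(a)); env.move_linear([*xy,z],v=.12); effector.clamp(force); st("grip")
    env.move_linear([*xy,hi],v=.12); st("lift")
def place(xy,z,a,hi=.16):
    env.move_pose([*xy,hi],down(a)); env.move_linear([*xy,z+.015],v=.15); env.move_linear([*xy,z],v=.04); st("down"); effector.release(); env.dwell(.2); env.move_linear([*xy,hi],v=.15)
def pic(n,cam="top"):
    f=viewer.grab_frame(cam); cv2.imwrite(f"pics/{n}.png",f["img"]); return f
E
python3 - <<'E'
from h import *
pick(WIDE,.010,YAW,50)
pic("b_wide","scene")
place(mat(-.045,0),.010,YAW); st()
pic("b2")
E
```

```text
grip t5.9 [ 0.5122 -0.0232  0.0108] F [-0.2  0.6  5.1] w0.0571
lift t7.3 [ 0.5111 -0.0232  0.159 ] F [ 0.3  1.1 -1. ] w0.0571
down t10.0 [0.4521 0.2556 0.0098] F [-0.2  0.1  0.6] w0.0566
 t11.8 [0.4516 0.2553 0.1588] F [-0.6  0.1 -0.6] w0.0857
```

View pics/b2.png

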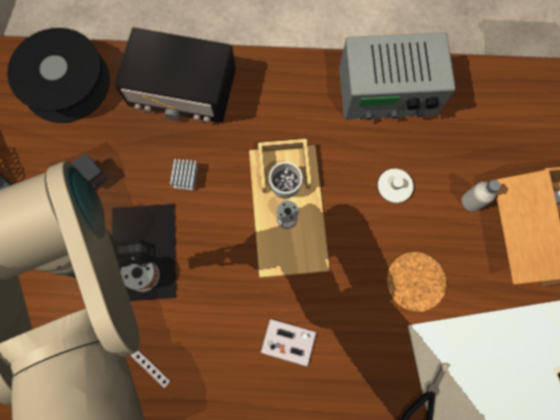

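View pics/b_wide.png

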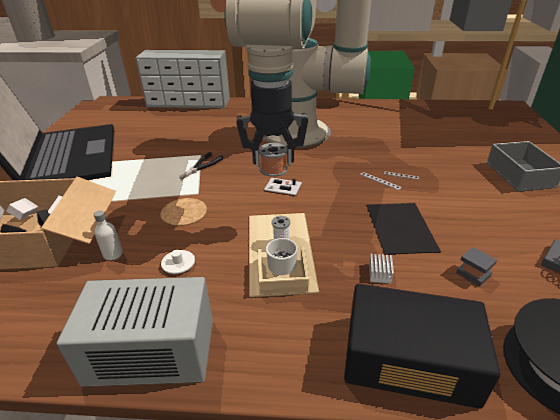

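The wide spool stands on the mat at about (138,275). The slim one is next, and this script then measures both spools and the tub.

```bash
python3 - <<'E'
from h import *
pick(SLIM,.016,YAW,50)
place(mat(.045,0),.016,YAW); 
env.move_pose([*TUB,.20],down(YAW+np.pi/2)); st()
for cam in ["top","scene"]:
    f=pic("c_"+cam,cam);P,ok=cloud(f)
    for n,zt in [("wide_spool_mid",.049),("slim_spool_mid",.063),("tub_mid",.05)]:
        b=nets.trace(f,n)
        if b:
            p=P[b[0]["pixels"]&ok];q=p[abs(p[:,2]-zt)<.006]
            if len(q)>5: print(cam,n,circ(q[:,:2]),np.median(q[:,2]))
E
```

```text
grip t14.8 [ 0.5723 -0.0066  0.0165] F [-1.1  0.7  3. ] w0.0394
lift t16.1 [ 0.5715 -0.0066  0.1589] F [-0.4 -0.4 -2.7] w0.0392
down t18.7 [0.5413 0.266  0.0156] F [-0.6  0.4 -2. ] w0.0391
 t22.3 [6.392e-01 6.000e-04 1.997e-01] F [-0.2 -0.1 -0.6] w0.0851
top wide_spool_mid (array([0.45218494, 0.25450781]), 0.029543249130249024) 0.04957287644497074
top slim_spool_mid (array([0.5411015, 0.2649906]), 0.020607789993286132) 0.06352624458171051
scene wide_spool_mid (array([0.45206512, 0.25365503]), 0.03025071334838867) 0.049242895012951135
scene slim_spool_mid (array([0.54137524, 0.26514056]), 0.021387001037597657) 0.06326662304299034
scene tub_mid (array([6.40320679e-01, 5.83583340e-05]), 0.03141349029541016) 0.048478108378035595
```

View pics/c_scene.png

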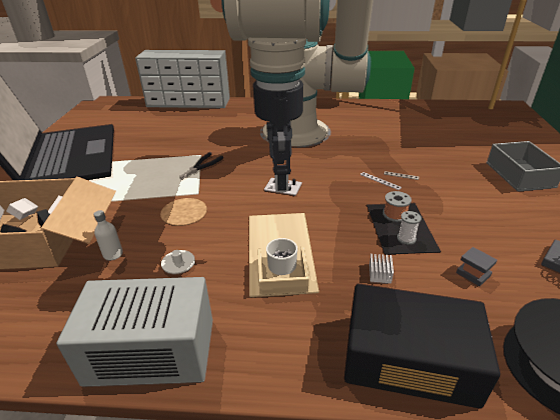

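View pics/c_top.png

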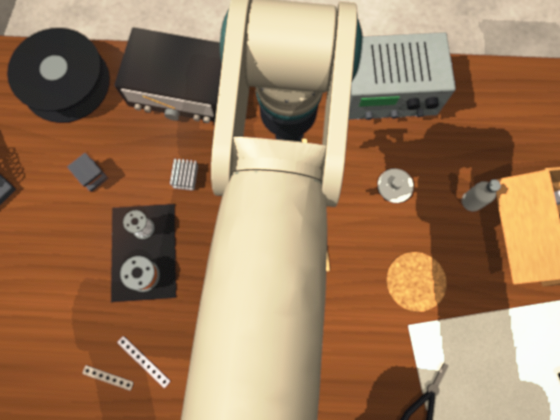

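Both spools stand upright on the mat: wide at (138,272), slim at (137,224). The tub hasn't moved, so I'll fetch it now.

```bash
python3 - <<'E'
from h import *
A=YAW+np.pi/2
pick(TUB,.012,A,45); pic("d_lift","scene")
place(PAD,.0125,A)
env.move_pose([*LID,.16],down(A)); st()
for cam in ["top","scene"]:
    f=pic("d_"+cam,cam);P,ok=cloud(f)
    for n,c,r,z0 in [("tub",PAD,.04,.044),("knob",LID,.04,.022)]:
        m=ok&(np.hypot(P[...,0]-c[0],P[...,1]-c[1])<r)&(P[...,2]>z0)&(P[...,2]<.06);q=P[m]
        if len(q)>8: print(cam,n,len(q),circ(q[:,:2]),np.median(q[:,2]))
        if n=="tub" and len(q)>8: print(least_squares(lambda a:np.hypot(q[:,0]-a[0],q[:,1]-a[1])-.0295,c,loss="soft_l1",f_scale=.002).x)
    m=ok&(np.hypot(P[...,0]-PAD[0],P[...,1]-PAD[1])<.065)&(P[...,2]<.006)
    b=nets.trace(f,"pad")
    if b: 
        q=P[b[0]["pixels"]&ok];q=q[q[:,2]<.01];print("pad",circ(q[:,:2]))
E
```

```text
grip t24.7 [0.6401 0.     0.0134] F [ 0.5 -0.1  5.9] w0.0605
lift t26.1 [6.389e-01 1.000e-04 1.588e-01] F [-0.9 -0.4 -2. ] w0.0607
down t28.9 [ 0.4632 -0.2507  0.0134] F [-3.6  2.4  7.6] w0.0607
 t31.4 [ 0.6447 -0.2122  0.1592] F [-0.2 -1.1 -0.1] w0.0855
scene tub 161 (array([ 0.46323636, -0.250076  ]), 0.031915637969970705) 0.048559000573167664
[ 0.46362137 -0.25004436]
scene knob 91 (array([ 0.64634723, -0.21154794]), 0.010078385353088378) 0.03237768450950884
pad (array([ 0.4660856, -0.2501252]), 0.05546909713745117)
```

View pics/d_scene.png

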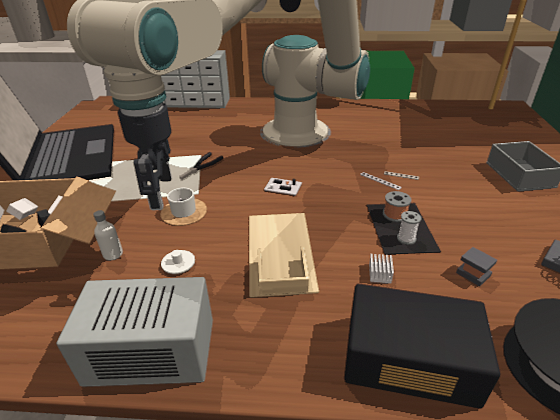

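View pics/d_top.png

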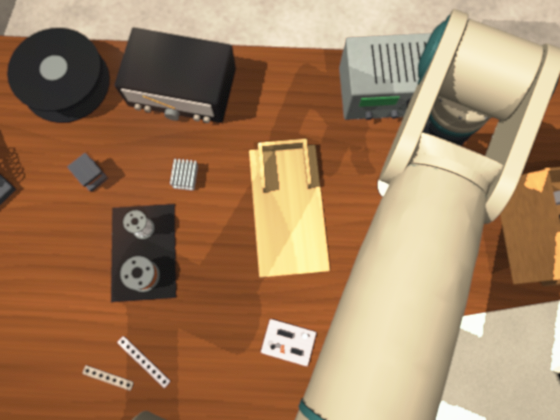

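The tub stands on the pad at (.4634,-.2502), within 3 mm of the pad's centre. Next is the lid.

```bash
cat >> h.py <<'E'
LIDP=np.array([.6457,-.2119]); TP=np.array([.4634,-.2502]); A=YAW+np.pi/2
E
python3 - <<'E'
from h import *
pick(LIDP,.0145,A,30)
pic("e_lift","scene")
env.move_pose([*TP,.16],down(A))
pic("e_over","scene")
env.move_linear([*TP,.072],v=.1); st()
pic("e_near","scene")
E
```

```text
grip t33.8 [ 0.6458 -0.2119  0.0147] F [-0.7  0.3  1.9] w0.0184
lift t35.2 [ 0.6453 -0.2118  0.1587] F [-0.4 -0.1 -0.3] w0.0190
 t37.1 [ 0.4638 -0.2505  0.0728] F [ 0.4 -0.4 -0.4] w0.0182
```

View pics/e_near.png

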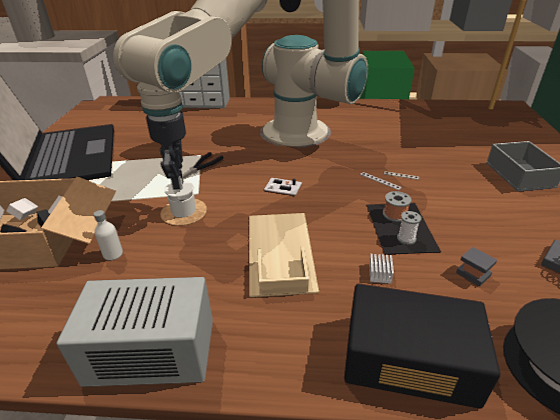

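View pics/e_over.png

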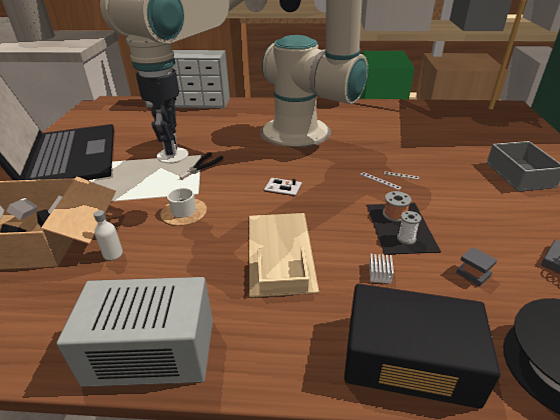

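The lid hangs level in the gripper, over the tub at (181,200). I'll lower it while watching the force.

```bash
python3 - <<'E'
from h import *
for z in (.068,.065,.062,.060,.0585,.0575):
    env.move_linear([*TP,z],v=.03); st(z)
    if sensors.get_state()["ft_force"][2]>8: break
E
```

```text
0.068 t37.4 [ 0.4633 -0.2501  0.0679] F [-0.6  0.4 -0.3] w0.0189
0.065 t37.7 [ 0.4633 -0.2501  0.0647] F [-0.2  0.5 -0.6] w0.0187
0.062 t37.9 [ 0.4633 -0.2501  0.0617] F [ 1.2 -0.7  0. ] w0.0188
0.06 t38.2 [ 0.4633 -0.2501  0.0599] F [0.3 0.3 0. ] w0.0188
0.0585 t38.4 [ 0.4634 -0.2502  0.0584] F [ 0.5  0.3 -0.2] w0.0187
0.0575 t38.7 [ 0.4636 -0.2503  0.0578] F [-0.6  0.1  1.9] w0.0185
```

```bash
python3 - <<'E'
from h import *
effector.release(); env.dwell(.2); env.move_linear([*TP,.13],v=.15); effector.clamp(20); st()
env.move_linear([*TP,.082],v=.08); env.dwell(.3); f0=sensors.get_state()["ft_force"][2]; st("pre")
z=.080
while z>.066:
    env.move_linear([*TP,z],v=.01); env.dwell(.15); f=sensors.get_state()["ft_force"][2]-f0
    print(round(z,4),round(f,2))
    if f>9: break
    z-=.0005 if f>1.5 else .001
env.dwell(.6); st("press")
env.move_linear([*TP,.16],v=.12); 
env.move_pose([*mat(.045,0),.16],down(YAW)); effector.release(); st()
for cam in ["top","scene"]:
    f=pic("f_"+cam,cam);P,ok=cloud(f)
    for lo,hi in [(.048,.060),(.064,.085)]:
        m=ok&(np.hypot(P[...,0]-TP[0],P[...,1]-TP[1])<.045)&(P[...,2]>lo)&(P[...,2]<hi);q=P[m]
        if len(q)>8: print(cam,lo,len(q),circ(q[:,:2]),np.median(q[:,2]))
    for n,zt in [("wide_spool_mid",.049),("slim_spool_mid",.063)]:
        b=nets.trace(f,n)
        if b:
            p=P[b[0]["pixels"]&ok];q=p[abs(p[:,2]-zt)<.006]
            if len(q)>5: print(cam,n,circ(q[:,:2]),np.median(q[:,2]))
E
```

```text
t40.9 [ 0.4634 -0.2502  0.13  ] F [0.1 0.3 0. ] w0.0003
pre t42.0 [ 0.4636 -0.2503  0.0824] F [ 1.2 -0.3 -0.1] w0.0000
0.08 0.03
0.079 0.6
0.078 0.19
0.077 0.6
0.076 1.12
0.075 8.47
0.0745 10.91
press t45.5 [ 0.4638 -0.2504  0.0761] F [-3.3  1.9 10.6] w0.0001
 t49.3 [0.5415 0.266  0.16  ] F [-0.3  0.2  0.5] w0.0851
top 0.048 1005 (array([ 0.46321716, -0.25081058]), 0.03365547561645508) 0.05478508666133218
top 0.064 127 (array([ 0.46390945, -0.25006497]), 0.010345417976379395) 0.07598479791995845
top wide_spool_mid (array([0.45187823, 0.25311519]), 0.02900806999206543) 0.04972982756788152
top slim_spool_mid (array([0.54135931, 0.26383548]), 0.020199567794799804) 0.06384727159778261
scene 0.048 327 (array([ 0.46295593, -0.25120392]), 0.03448366928100586) 0.05454068750907562
scene 0.064 70 (array([ 0.46310962, -0.25004514]), 0.012049361228942871) 0.07437784002209534
scene wide_spool_mid (array([0.45127112, 0.25480206]), 0.03016709327697754) 0.04922693327481152
scene slim_spool_mid (array([0.54296478, 0.26616965]), 0.02039116859436035) 0.06327499842626835
```

View pics/f_scene.png

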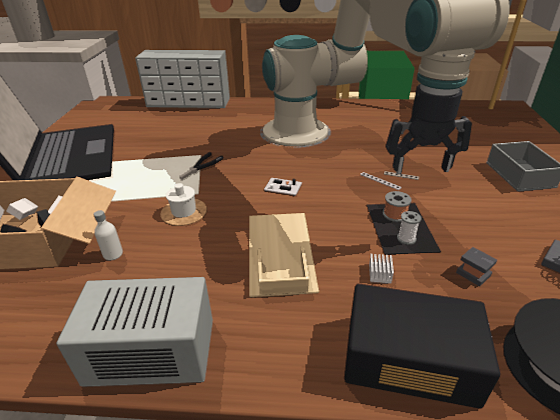

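View pics/f_top.png

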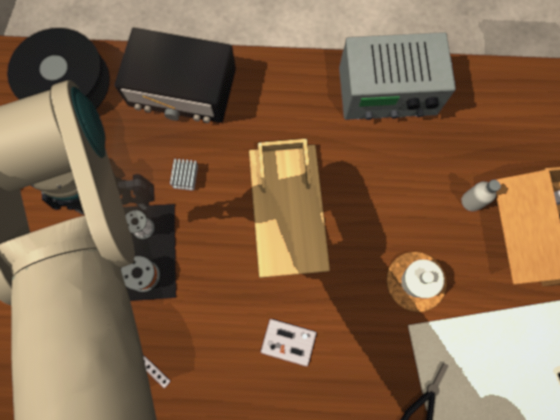

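The lid is home: disc top at about .0545 and knob top at .076, as expected, with the tub and lid at (420,280) in the top view. Now I'll return the spools.

```bash
python3 - <<'E'
from h import *
pick(mat(.045,0),.015,YAW,50); place(SLIM,.0165,YAW)
pick(mat(-.045,0),.009,YAW,50); place(WIDE,.0105,YAW)
env.move_pose([.181,-.493,.231],down(.353)); st()
for cam in ["top","scene"]:
    f=pic("g_"+cam,cam);P,ok=cloud(f)
    for n,zt in [("wide_spool_mid",.05),("slim_spool_mid",.064)]:
        b=nets.trace(f,n)
        if b:
            p=P[b[0]["pixels"]&ok];q=p[abs(p[:,2]-zt)<.006]
            if len(q)>5: print(cam,n,circ(q[:,:2]),np.median(q[:,2]))
    m=ok&(np.hypot(P[...,0]-TP[0],P[...,1]-TP[1])<.045)&(P[...,2]>.048)&(P[...,2]<.06);q=P[m]
    if len(q)>8: print(cam,"lid",circ(q[:,:2]),np.median(q[:,2]))
    b=nets.trace(f,"heatsink")
    if b: p=P[b[0]["pixels"]&ok]; print("hs",np.median(p,0))
E
```

```text
grip t51.7 [0.5418 0.2661 0.0155] F [-0.6 -0.8  1.8] w0.0387
lift t53.1 [0.5411 0.2658 0.1588] F [ 0.2  0.4 -2.1] w0.0389
down t55.7 [ 0.572  -0.0066  0.0165] F [-0.3  0.1 -0.3] w0.0392
grip t60.4 [0.4526 0.2558 0.0098] F [ 0.1 -0.6  5.7] w0.0568
lift t61.8 [0.4517 0.2554 0.159 ] F [-0.1  0.9 -1.9] w0.0565
down t64.5 [ 0.5117 -0.0232  0.0108] F [-2.8  0.7  4.2] w0.0574
 t68.3 [ 0.1817 -0.4927  0.2308] F [ 0.5  0.1 -0.1] w0.0851
top wide_spool_mid (array([ 0.51155914, -0.02421341]), 0.029073734283447266) 0.05062412344480138
top slim_spool_mid (array([ 0.57135498, -0.00768046]), 0.019976099014282225) 0.06469600068432604
top lid (array([ 0.46427249, -0.25034404]), 0.03398250961303711) 0.05472967966691314
hs [0.49389875 0.26072246 0.00353385]
scene wide_spool_mid (array([ 0.53116467, -0.02579636]), 0.04890242385864258) 0.05031269070880093
scene slim_spool_mid (array([ 0.5718139 , -0.00617936]), 0.020896820068359374) 0.06441761599121343
scene lid (array([ 0.46439606, -0.25022462]), 0.03438671493530274) 0.05449749262100526
hs [0.6563619  0.19524817 0.01261465]
```

View pics/g_scene.png

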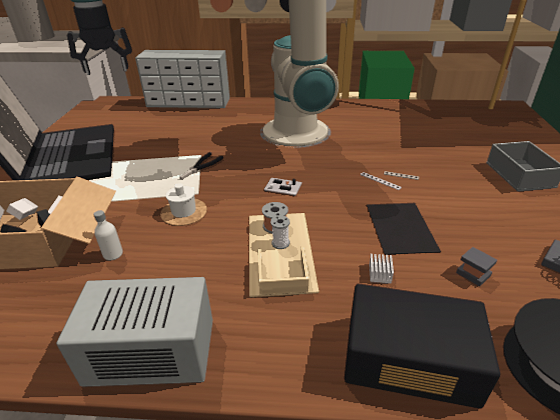

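View pics/g_top.png

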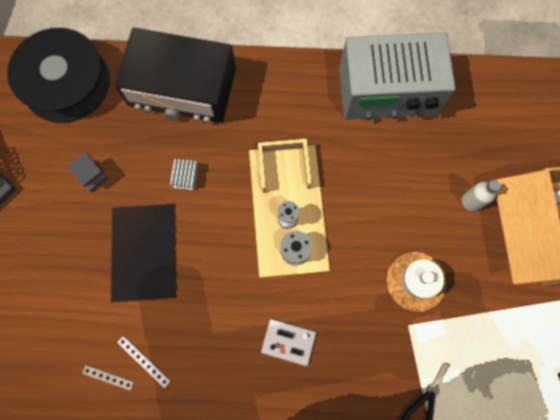

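Both spools are back where they started: wide (296,247), slim (288,213). The lidded tub is on the pad, the heat sink is unchanged at (183,174), and the arm is clear, so I'll hand in.

```bash
python3 -c "
from h import *
env.finish_job(); st()"
```

```text
the job is handed in; nothing more can be done
the job is handed in; nothing more can be done
```

I completed every step and handed the job in at about 68 s of the 144 s allowed; no verdict is reported. Both spools went to the mat and the tub to the cork pad. I then put the lid on, pressed it with about 10.5 N for over 0.6 s, and returned the spools to the rack.

**Last checks:**
- **Spools:** both upright, within about 1.5 mm of where they started.
- **Tub and lid:** within about 3 mm of the pad's centre. The disc top measured 54.6 mm above the table, against 54 mm if fully home.
- **Heat sink:** it looks unmoved in both pictures.
- **Arm:** back at its start pose with the gripper open, touching nothing.

**Readings that disagreed:** In the last pictures, two network outlines were plainly wrong. The top camera took the mat for the heat sink. The scene camera's wide-spool outline was far too large for the spool, which put its centre 20 mm off. I went by the other camera in each case, and the pictures agree with that.

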